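# Rack the punch tooling and stack the post frame on it

## Robot

A 6-joint arm with a two-finger parallel gripper is mounted at the origin on the work surface. World frame = base frame: x ahead of the robot, y to its left, z up, the work surface at z = 0. Lengths are in m, angles in rad, forces in N, time in s.
With the tool pointing down it reaches from about 0.375 to 0.9 m from the base axis. Payload 3.1 kg.
Tool frame: the origin (TCP) lies at the centre of the arm's flange, where the gripper is bolted on; the fingertips stand 182 mm ahead of it and the grasp point (between the pads) lies 164 mm ahead of it; z points along the fingers, x is the direction in which the jaws open and shut, and the axes are right-handed (so a half turn about z gives the same grasp; the last joint's range is limited). The gripper opens to 87 mm and grips with 3 to 60 N. Pads are 19 mm wide; open, the fingers measure 117 mm over their backs; the gripper's body (75 mm by 190 mm) begins 51 mm behind the grasp point.
Start: joints at [-1.304, 0.527, 1.433, -0, 1.181, -0.178], TCP at [0.269, -0.564, 0.405] pointing down, gripper open.
Joint ranges: [-3.08, 3.08], [-0.75, 2.2], [0.22, 2.44], [-1.43, 4.57], [0, 2.65], [-2.85, 2.85]. Speed limits (rad/s): [2.79, 2.79, 3.14, 3.14, 3.14, 3.14].

## Interface

Orientations are given as a unit quaternion [x, y, z, w].
In Python, from rig import status, eyes, robot gives the robot as it stands. The module is installed in compiled form; this text tells all that it offers.
- The arm moves only by the tool step_arm, never from a script. Its argument "steps" is a list of rows, each a list of 7 numbers: the closure, from -1 (fully open) to 1 (shut), so that 0 is half open, then the shift along the tool's x, y, z each as a share of 0.025 m, from -1 to 1, then the turn, a rotation vector about the tool's x, y, z each as a share of 8 degrees, from -1 to 1. In form: [[jaw, dx, dy, dz, rx, ry, rz], ...]. A call has exactly 10 rows; each row shifts and turns the commanded pose from where the row before left it, along the tool's axes as they then stand; what a row does not reach is not made up. A row lasts 1/10 s, in which the tool goes at most 50 mm and 8.59 degrees, less where a joint would pass 70% of its speed; a pose out of reach is approached as far as the arm can. A call with a number of a shift or a turn outside -1 to 1 is refused whole. A call with a gripper value outside its range is refused whole. The fingers move at their own pace and stop on an object; "squeeze" is the grip in N (left out, the last holds). Time passes only in rows, so rows that do not move let the fingers close, or fill a call up. It gives the time, the measured TCP pose, the force and the opening at its end, in the units of the state.
- status.get_obs(): the state, without advancing time (a new reading comes with each control period).
- eyes.camera(name): name is "side" or "top" or "wrist"; returns (picture, depth): 480x640x3 uint8, red, green, blue; 480x640 float32, m along the optical axis (not along the pixel's ray), 0 where there is no reading.
- eyes.camera_info(name): a dict with "K" (3x3 intrinsics, pixels), "R" (3x3) and "t" (3): a world point X has camera coordinates R X + t. Camera axes: x right, y down, z forward; pixel columns grow to the right and rows downward; lengths in m; the calibration is good to about 2 mm. A picture is of the moment at which its call begins: read the wrist's pose just before it. camera_info takes no time and is no camera call; for the wrist camera it gives the pose at the moment of the call.
- robot.hand_in(): hands the job in, once; it reports no verdict.
The state is a dict: "time": time; "q": joint angles; "joint_velocities": joint speeds; "joint_torque": joint torques, N m; "position": TCP position; "tool_rot": TCP orientation; "ft_force": force on the tool from outside, world axes, zero at the start; "moment": the same for the moment, N m; "grip_width": finger opening in m.
Only numpy, scipy, OpenCV 4.12 (cv2) and the standard library are available. Lean on these libraries where they do the work, as an engineer would, in place of code of your own. Each camera call takes 0.05 s, during which the arm holds its last target.

## Task

Rack up this tooling on the cart: lay the punch retainer flat on the deck of the low base frame, beside the stripper disc that is already there. Then stack the post frame on the base frame with all four corner posts fully home in the four corner sockets, setting both down under control rather than dropping them. Leave the base frame, the die set and the wrench where they are, and let go of everything.

Things in the scene. Friction and masses are not known exactly. Their poses are not given: they have to be found in the camera images.
- base_frame: Low dark steel stacking frame, loose, 2.6 kg, any yaw: 200 (x) x 160 (y) mm, flat rimless deck 24 mm above the cart. At each corner (x = +-83, y = +-63 mm) an upright square socket stands on the deck: 34 mm square outside, 28 mm inside, open at the top, mouth 50 mm above the cart, its floor the deck. Origin: centre of the underside; x along the long side, z up.
- post_frame: Open frame of the same steel on four 22 mm square posts at x = +-83, y = +-63 mm, feet tapering to 14 mm over the last 12 mm; 0.6 to 0.85 kg, 116 mm high; rails on top, 20 mm square, and a grip bar across the middle. Left or right of the robot, base frame opposite. Origin: centre of the posts, level with the foot soles; x along the long side, z up. Home, it is 24 mm above the base frame's origin.
- grip_bar (a point): Centre of the post frame's 20 mm square grip bar, 104 mm above the foot soles. The bar runs along the frame's y, so it is gripped across x; 63 mm free on both sides to the end rails, which are level with it; the corner sockets on top rise 2 mm higher than the rails. The centre of mass is straight below. Axes as the post frame.
- punch_retainer: Bright ground steel block 64 (x) x 50 (y) x 28 (z) mm, about 0.6 kg, with a punch bore and two screw heads on top, lying on the cart top. Origin: centre of the underside.
- stripper_disc: Flat polyurethane disc, 60 mm diameter, 24 mm thick, 85 g, dark centre hole. It lies on the base frame's deck at one end, its centre 33 to 40 mm from the middle of the deck towards the base frame's -x, within 8 mm in y; the other end is free for the retainer, best with its 64 mm side along the base frame's x. Origin: centre of the underside.
- die_set: Bystander: painted die set, two shoes 100 (x) x 150 (y) mm on guide posts, 126 mm high, 6 kg, at the far side of the work. Origin: centre of the underside.
- wrench: Bystander: flat combination wrench 190 mm long, 38 mm wide, 8 mm thick, lying at the far left of the work. Origin: middle of its length, underside; x along it.
Not all that is in view belongs to the job. There is more than one size of the stripper_disc; the job needs the largest. Several things look just like the punch_retainer: the one meant starts nearest to the robot's base.

How it is judged:
On the way, in this order (a step that is already met when the one before it is completed fails the run):
1. the punch retainer lies flat on the deck of the base frame, let go, with the disc still beside it (z of punch_retainer in the frame of base_frame between 0.021 and 0.027 m and x of punch_retainer in the frame of base_frame between -0.07 and 0.07 m and y of punch_retainer in the frame of base_frame between -0.055 and 0.055 m and angle between each of punch_retainer, stripper_disc's own z axis and vertical below 0.06 rad and z of stripper_disc in the frame of base_frame between 0.021 and 0.027 m and x of stripper_disc in the frame of base_frame between -0.07 and 0.07 m and y of stripper_disc in the frame of base_frame between -0.055 and 0.055 m and contact force between the fingers and punch_retainer below 0.5 N), for 0.2 s.
2. the post frame is stacked: its four posts are home in the four sockets (z of post_frame in the frame of base_frame between 0.021 and 0.027 m and horizontal distance between post_frame and base_frame below 0.007 m and angle between the x axis of post_frame and the x axis of base_frame, either way round below 0.06 rad and angle between post_frame's own z axis and vertical below 0.04 rad), for 0.2 s.
At the end, for the whole second after the job is handed in: Post frame level, all four posts home in the sockets (24 +-3 mm above the base frame's origin, within 7 mm and 0.06 rad, either way round); retainer and disc flat on the deck under it (within 70 mm along x, 55 mm along y of its middle, 3 mm in height); all released, at rest (all of step 2 and z of punch_retainer in the frame of base_frame between 0.021 and 0.027 m and x of punch_retainer in the frame of base_frame between -0.07 and 0.07 m and y of punch_retainer in the frame of base_frame between -0.055 and 0.055 m and angle between each of punch_retainer, stripper_disc's own z axis and vertical below 0.06 rad and z of stripper_disc in the frame of base_frame between 0.021 and 0.027 m and x of stripper_disc in the frame of base_frame between -0.07 and 0.07 m and y of stripper_disc in the frame of base_frame between -0.055 and 0.055 m and linear speed of each of post_frame, punch_retainer, stripper_disc, base_frame below 0.02 m/s and contact force between the fingers and post_frame below 0.3 N); the robot touches nothing.
It fails at once if the post frame is let fall into the sockets (loose and faster than 0.5 m/s, a free fall of about 13 mm) (linear speed of post_frame above 0.5 m/s and horizontal distance between post_frame and base_frame below 0.05 m and z of post_frame in the frame of base_frame below 0.09 m and contact force between the fingers and post_frame below 0.5 N).
It fails at once if the punch retainer is let fall on the deck (loose and faster than 0.5 m/s) (linear speed of punch_retainer above 0.5 m/s and horizontal distance between punch_retainer and base_frame below 0.1 m and z of punch_retainer in the frame of base_frame below 0.06 m and contact force between the fingers and punch_retainer below 0.5 N).
It fails at once if the base frame is shoved more than 30 mm (distance of base_frame from where it was at the start of the episode above 0.03 m).
It fails at once if the die set is moved more than 15 mm (distance of die_set from where it was at the start of the episode above 0.015 m).
It fails at once if the wrench is moved more than 20 mm (distance of wrench from where it was at the start of the episode above 0.02 m).
It also fails if it takes over 58 s, if anything falls off the work surface, if the arm or the gripper's body presses on something with over 40 N, if the wrist force passes 120 N, or if a joint passes its speed limit or range.

## Working session

There is one attempt and no reset: what is moved stays moved. The work goes in short steps, Python scripts to look and compute and a tool call to move; the robot and the scene stay as the last step left them, time stands still between calls to the robot, and variables do not carry over. Pictures are saved under pics/ and viewed, and the job is handed in when it is done.

Besides the shell and the picture viewer there is one more tool, called after ">>>" in YAML: its name, and indented under it one key for each argument. step_arm: Moves the arm, as the interface text tells. Its arguments: {"type":"object","properties":{"steps":{"type":"array"},"squeeze":{"type":"number"}},"required":["steps"]}

```bash
mkdir -p pics
cat > h.py <<'E'
import numpy as np, cv2
from rig import status, eyes, robot
def snap(n,tag):
    ci=eyes.camera_info(n); im,d=eyes.camera(n)
    np.savez(f'{tag}.npz',im=im,d=d,K=ci['K'],R=ci['R'],t=ci['t'])
    cv2.imwrite(f'pics/{tag}.png',im[:,:,::-1]); return ci,im,d
def load(tag):
    z=np.load(f'{tag}.npz'); return z
def world(z):
    K,R,t,d=z['K'],z['R'],z['t'],z['d']
    v,u=np.mgrid[:d.shape[0],:d.shape[1]]
    P=np.stack([(u-K[0,2])/K[0,0]*d,(v-K[1,2])/K[1,1]*d,d],-1)
    W=(P-t)@R
    W[d==0]=np.nan
    return W
E
python3 - <<'E'
from h import *
o=status.get_obs(); print(o['time'],o['position'],o['tool_rot'],o['grip_width'])
for n in ['top','side']:
    ci,im,d=snap(n,n+'0'); print(n,ci['K'][0,0],-ci['R'].T@ci['t'])
E
```

```text
0.0 [ 0.26884424 -0.56383781  0.40377319] [ 8.45653565e-01 -5.33731074e-01 -8.02812680e-04 -7.37489442e-04] 0.08733083664531051
top 546.1867691691912 [ 0.52132074 -0.01943438  1.34529439]
side 487.6400233930358 [0.28090189 0.77739384 0.77429584]
```

View pics/top0.png

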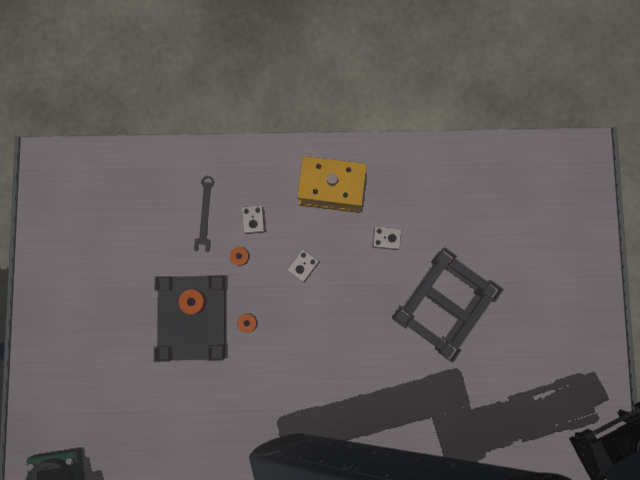

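View pics/side0.png

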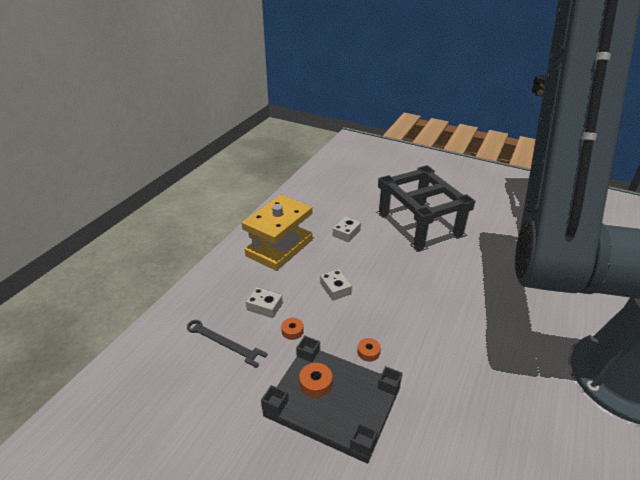

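The top view shows the base frame at about (191,318), with the large disc on its far end at (191,301). Small discs are at (239,256) and (247,323), and the post frame is at (447,304). The retainer-like blocks are A (253,220), B (304,265) and C (387,238). I'll measure the distances next.

Run:
```python
from h import *
z=load('top0'); W=world(z); im=z['im'].astype(int)
hsv=cv2.cvtColor(z['im'],cv2.COLOR_RGB2HSV)
def rect(mask,zr):
    m=mask&(W[...,2]>zr[0])&(W[...,2]<zr[1])
    P=W[m]; 
    r=cv2.minAreaRect(P[:,:2].astype(np.float32)*1000); return m.sum(),np.median(P[:,2]),r,P.mean(0)
def box(u0,u1,v0,v1):
    m=np.zeros((480,640),bool); m[v0:v1,u0:u1]=1; return m
print('table z',np.nanmedian(W[400:420,100:200,2]),np.nanmedian(W[280:290,330:380,2]),np.nanmedian(W[230:260,520:580,2]))
for n,b in dict(A=(238,270,202,240),B=(284,324,246,286),C=(368,406,222,254)).items():
    s=rect(box(*b),(.015,.05)); print(n,s, np.hypot(*s[3][:2]))
for n,b in dict(D=(175,208,286,318),s1=(225,254,244,270),s2=(232,262,310,336)).items():
    m=box(*b)&(hsv[...,1]>150)&(hsv[...,2]>120); print(n,rect(m,(.005,.08)))
print('base deck',rect(box(145,240,265,372),(.015,.06)))
print('base sock',rect(box(145,240,265,372),(.040,.06)))
m=box(145,240,265,372)
for b in [(145,180,265,295),(205,240,265,295),(145,180,340,372),(205,240,340,372)]:
    print('sock',rect(box(*b),(.042,.06)))
print('post',rect(box(385,510,240,370),(.08,.13)))
mm=box(385,510,240,370)&(W[...,2]>.1095)
print('zmax',np.nanpercentile(W[240:370,385:510,2],[50,90,99]))
print('die',rect(box(285,380,145,220),(.1,.14)))
for c,b in {'crop_ret':(240,400,190,290)}.items():
    cv2.imwrite('pics/crop.png',cv2.resize(z['im'][190:290,235:415,::-1],None,fx=4,fy=4,interpolation=cv2.INTER_CUBIC))
```

```text
table z 7.646187695648905e-05 0.00040240567907616443 0.0008299965480730106
A (np.int64(552), np.float64(0.02831092204749905), ((725.2733154296875, 150.5685577392578), (65.23697662353516, 50.76292419433594), 4.186753273010254), array([0.72417513, 0.14989548, 0.02809437])) 0.7395257138244925
B (np.int64(545), np.float64(0.028233352301529735), ((610.281982421875, 29.146255493164062), (50.06150817871094, 63.48808670043945), 52.45755386352539), array([0.61023868, 0.02891487, 0.02821915])) 0.6109233351842475
C (np.int64(559), np.float64(0.02838959266885041), ((674.663818359375, -175.43328857421875), (64.19953155517578, 50.57876205444336), 83.95699310302734), array([ 0.67433402, -0.17484146,  0.02809971])) 0.6966318289732254
D (np.int64(393), np.float64(0.04832905930710677), ((525.5392456054688, 294.53759765625), (57.08744430541992, 54.18777084350586), 89.3995590209961), array([0.52616411, 0.29454169, 0.04839031]))
s1 (np.int64(213), np.float64(0.01864229866971699), ((635.3854370117188, 185.8861846923828), (42.213558197021484, 41.391395568847656), 88.21395111083984), array([0.6352642 , 0.18
[... 1177 characters left out ...]
89835453033), array([0.4028503 , 0.36180833, 0.04935003]))
sock (np.int64(98), np.float64(0.04947778537919904), ((405.61376953125, 237.283203125), (34.35694885253906, 35.167999267578125), 0.6971492171287537), array([0.40379152, 0.23895   , 0.04910358]))
post (np.int64(3432), np.float64(0.11364971967313103), ((513.435546875, -298.9537353515625), (160.7478790283203, 200.58299255371094), 53.03508377075195), array([ 0.51337787, -0.29992853,  0.11050903]))
zmax [0.00155136 0.1139155  0.1183495 ]
die (np.int64(2640), np.float64(0.10468375725914922), ((800.1936645507812, -42.65685272216797), (149.91917419433594, 101.3361587524414), 82.08295440673828), array([ 0.79982731, -0.04267723,  0.10548361]))
```

View pics/crop.png

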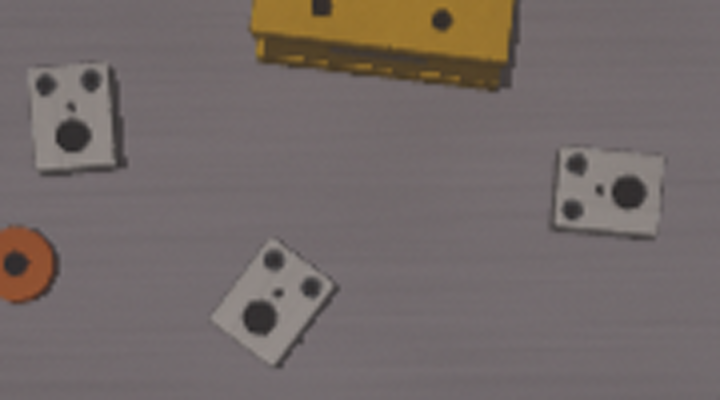

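Blocks A (253,220), B (304,265) and C (387,238) all look the same. Their distances from the base are 0.740, 0.611 and 0.697 m, so **B** is the one meant, and the crop confirms it as the block at (274,302). The base frame is at (0.488, 0.300) with its −x (disc) end towards world +x. The disc on the deck is about 60 mm across and the two others about 42 mm, so it is the largest. Next I move towards B while turning.

>>> step_arm:
  steps:
    - [-1, -0.6, -0.8, 0, 0, 0, 0.8]
    - [-1, -0.7, -0.75, 0, 0, 0, 0.8]
    - [-1, -0.75, -0.65, 0, 0, 0, 0.8]
    - [-1, -0.8, -0.55, 0, 0, 0, 0.8]
    - [-1, -0.85, -0.45, 0, 0, 0, 0.8]
    - [-1, -0.9, -0.35, 0, 0, 0, 0.8]
    - [-1, -0.95, -0.25, 0, 0, 0, 0.8]
    - [-1, -1, -0.15, 0, 0, 0, 0.8]
    - [-1, -1, -0.05, 0, 0, 0, 0.8]
    - [-1, -1, 0.05, 0, 0, 0, 0.7]
  squeeze: 30

```text
time: 1.1
position: [0.386, -0.3445, 0.4044]
tool_rot: [-0.439, 0.899, 0.0, -0.0]
ft_force: [0.1, -0.3, -0.1]
grip_width: 0.0875
```

```bash
cat > plan.py <<'E'
# shows remaining displacement in tool axes (shares) to grasp-point target x y z phi(deg); turn is done after shift
import sys; from h import *
from scipy.spatial.transform import Rotation as Ro
a=[float(s) for s in sys.argv[1:5]]
o=status.get_obs(); R=Ro.from_quat(o['tool_rot']).as_matrix(); p=np.array(o['position'])
phi=np.degrees(np.arctan2(R[1,0],R[0,0]))
g=p+R[:,2]*.164
d=np.array(a[:3])-g
print('t',o['time'],'grasp',g.round(4),'phi',phi.round(2),'tilt',np.degrees(np.arccos(-R[2,2])).round(2),'F',np.round(o['ft_force'],1),'w',round(o['grip_width'],4))
print('shares now-axes',(R.T@d/.025).round(2),'rz',round(-(a[3]-phi)/8,2))
f=np.radians(a[3]); Rt=np.array([[np.cos(f),np.sin(f),0],[np.sin(f),-np.cos(f),0],[0,0,-1]])
print('shares final-axes',(Rt.T@d/.025).round(2))
E
python3 plan.py .6103 .0292 .1 -127.5
```

```text
t 1.1 grasp [ 0.3859 -0.3444  0.2404] phi -127.97 tilt 0.05 F [ 0.1 -0.3 -0.1] w 0.0875
shares now-axes [-17.3    2.11   5.62] rz -0.06
shares final-axes [-17.32   1.97   5.62]
```

>>> step_arm:
  steps:
    - [-1, -1, 0.1, 0, 0, 0, 0]
    - [-1, -1, 0.1, 0, 0, 0, 0]
    - [-1, -1, 0.1, 0, 0, 0, 0]
    - [-1, -1, 0.1, 0, 0, 0, 0]
    - [-1, -1, 0.1, 0, 0, 0, 0]
    - [-1, -1, 0.1, 0, 0, 0, 0]
    - [-1, -1, 0.1, 0, 0, 0, 0]
    - [-1, -1, 0.1, 0, 0, 0, 0]
    - [-1, -1, 0.1, 0, 0, 0, 0]
    - [-1, -1, 0.1, 0, 0, 0, 0]

```text
time: 2.1
position: [0.5192, -0.1315, 0.4044]
tool_rot: [-0.441, 0.898, 0.0, -0.0]
ft_force: [0.9, 0.1, 0.3]
grip_width: 0.0871
```

>>> step_arm:
  steps:
    - [-1, -1, 0.1, 0, 0, 0, 0]
    - [-1, -1, 0.1, 0, 0, 0, 0]
    - [-1, -1, 0.1, 0.5, 0, 0, 0]
    - [-1, -1, 0.1, 0.5, 0, 0, 0]
    - [-1, -1, 0.1, 0.5, 0, 0, 0]
    - [-1, -1, 0.1, 0.5, 0, 0, 0]
    - [-1, -1, 0.2, 0.5, 0, 0, 0]
    - [-1, -0.3, 0.2, 0.5, 0, 0, 0]
    - [-1, 0, 0, 0, 0, 0, 0]
    - [-1, 0, 0, 0, 0, 0, 0]

```text
time: 3.1
position: [0.6101, 0.0267, 0.3293]
tool_rot: [-0.441, 0.898, 0.0, -0.001]
ft_force: [-0.3, 0.0, 0.3]
grip_width: 0.0871
```

```bash
python3 plan.py .6103 .0292 .015 -127.5
python3 - <<'E'
from h import *
snap('wrist','w1'); snap('top','t1')
for tag in ['w1','t1']:
    z=load(tag); W=world(z)
    m=(W[...,2]>.02)&(W[...,2]<.036)&(np.hypot(W[...,0]-.61,W[...,1]-.029)<.05)
    P=W[m]; print(tag,m.sum(),cv2.minAreaRect(P[:,:2].astype(np.float32)*1000) if m.sum()>5 else '', np.median(P[:,2]))
E
```

```text
t 3.1 grasp [0.6098 0.0267 0.1653] phi -127.7 tilt 0.11 F [-0.3  0.   0.3] w 0.0871
shares now-axes [-0.1   0.04  6.01] rz -0.03
shares final-axes [-0.09  0.05  6.01]
w1 4715 ((609.822509765625, 29.496055603027344), (50.11258316040039, 63.72418975830078), 52.42925262451172) 0.029119114943361103
t1 27 ((580.9642944335938, 31.012264251708984), (19.89984703063965, 41.280555725097656), 6.876641750335693) 0.027859353522985738
```

View pics/w1.png

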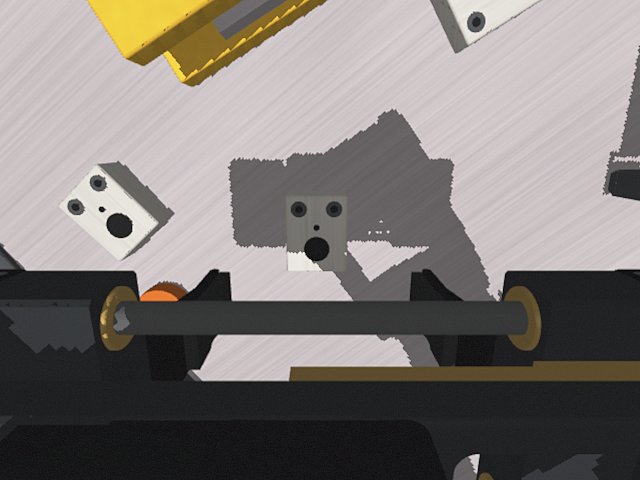

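The wrist view shows the block at (317,233), and both cameras agree on its position to within 1 mm. I'll descend and grip.

>>> step_arm:
  steps:
    - [-1, -0.1, 0.04, 0.9, 0, 0, 0]
    - [-1, 0, 0, 0.9, 0, 0, 0]
    - [-1, 0, 0, 0.9, 0, 0, 0]
    - [-1, 0, 0, 0.9, 0, 0, 0]
    - [-1, 0, 0, 0.9, 0, 0, 0]
    - [-1, 0, 0, 0.8, 0, 0, 0]
    - [-1, 0, 0, 0.4, 0, 0, 0]
    - [-1, 0, 0, 0, 0, 0, 0]
    - [0.6, 0, 0, 0, 0, 0, 0]
    - [0.6, 0, 0, 0, 0, 0, 0]
  squeeze: 35

```text
time: 4.2
position: [0.6121, 0.0295, 0.1886]
tool_rot: [-0.44, 0.898, -0.001, 0.001]
ft_force: [-1.0, -0.2, 0.1]
grip_width: 0.0783
```

```bash
python3 plan.py .6103 .0292 .022 -127.5
```

```text
t 4.2 grasp [0.6125 0.0294 0.0246] phi -127.73 tilt 0.15 F [-1.  -0.2  0.1] w 0.0783
shares now-axes [0.06 0.06 0.1 ] rz -0.03
shares final-axes [0.06 0.06 0.1 ]
```

>>> step_arm:
  steps:
    - [0.8, 0, 0.06, 0.1, 0, 0, 0]
    - [0.8, 0, 0, 0, 0, 0, 0]
    - [0.8, 0, 0, 0, 0, 0, 0]
    - [0.8, 0, 0, 0, 0, 0, 0]
    - [0.8, 0, 0, 0, 0, 0, 0]
    - [0.8, 0, 0, 0, 0, 0, 0]
    - [0.8, 0, 0, -0.2, 0, 0, 0]
    - [0.8, 0, 0, -0.4, 0, 0, 0]
    - [0.8, 0, 0, -0.8, 0, 0, 0]
    - [0.8, 0, 0, -1, 0, 0, 0]

```text
time: 5.2
position: [0.6095, 0.0308, 0.2442]
tool_rot: [-0.441, 0.898, 0.001, -0.002]
ft_force: [0.4, -0.1, -5.7]
grip_width: 0.0495
```

```bash
python3 plan.py .450 .300 .13 -89.6
```

```text
t 5.2 grasp [0.6088 0.0309 0.0802] phi -127.72 tilt 0.23 F [ 0.4 -0.1 -5.7] w 0.0495
shares now-axes [-4.62 11.62 -1.96] rz -4.76
shares final-axes [-10.81   6.28  -1.99]
```

Gripped: width 49.5 mm, weight 5.7 N. I'll lift, turn and carry it to the free end of the deck.

>>> step_arm:
  steps:
    - [0.8, 0, 0, -0.4, 0, 0, -0.95]
    - [0.8, 0, 0, -0.4, 0, 0, -0.95]
    - [0.8, 0, 0, -0.4, 0, 0, -0.95]
    - [0.8, 0, 0, -0.4, 0, 0, -0.95]
    - [0.8, 0, 0, -0.4, 0, 0, -0.95]
    - [0.8, -0.9, 0.5, 0, 0, 0, 0]
    - [0.8, -0.9, 0.5, 0, 0, 0, 0]
    - [0.8, -0.9, 0.5, 0, 0, 0, 0]
    - [0.8, -0.9, 0.5, 0, 0, 0, 0]
    - [0.8, -0.9, 0.5, 0, 0, 0, 0]

```text
time: 6.2
position: [0.5462, 0.1436, 0.2948]
tool_rot: [0.709, -0.705, -0.0, 0.0]
ft_force: [-0.1, 0.4, -5.9]
grip_width: 0.0496
```

>>> step_arm:
  steps:
    - [0.8, -0.9, 0.5, 0, 0, 0, 0]
    - [0.8, -0.9, 0.5, 0, 0, 0, 0]
    - [0.8, -0.9, 0.5, 0, 0, 0, 0]
    - [0.8, -0.9, 0.5, 0, 0, 0, 0]
    - [0.8, -0.9, 0.5, 0, 0, 0, 0]
    - [0.8, -0.9, 0.5, 0, 0, 0, 0]
    - [0.8, -0.9, 0.5, 0, 0, 0, 0]
    - [0.8, 0, 0, 0, 0, 0, 0]
    - [0.8, 0, 0, 0, 0, 0, 0]
    - [0.8, 0, 0, 0, 0, 0, 0]

```text
time: 7.2
position: [0.4592, 0.2995, 0.2949]
tool_rot: [0.709, -0.705, 0.0, -0.0]
ft_force: [0.2, -0.4, -5.7]
grip_width: 0.0496
```

```bash
python3 plan.py .450 .300 .046 -89.6
python3 - <<'E'
from h import *
snap('wrist','w2'); snap('side','s2')
E
```

```text
t 7.2 grasp [0.4592 0.2994 0.1309] phi -89.73 tilt 0.02 F [ 0.2 -0.4 -5.7] w 0.0496
shares now-axes [-0.02  0.37  3.39] rz -0.02
shares final-axes [-0.02  0.37  3.39]
```

View pics/w2.png

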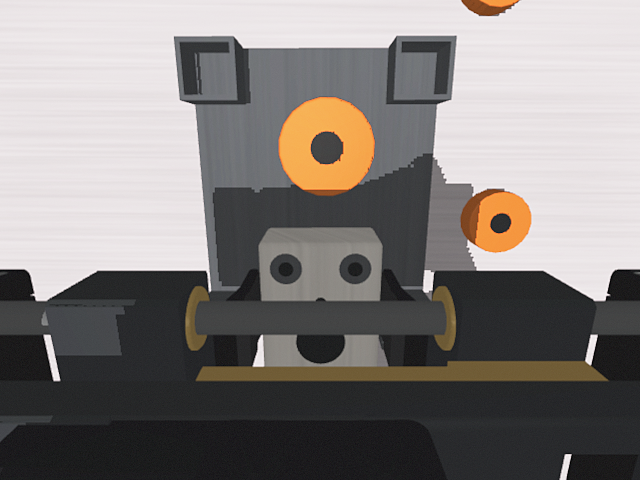

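View pics/s2.png

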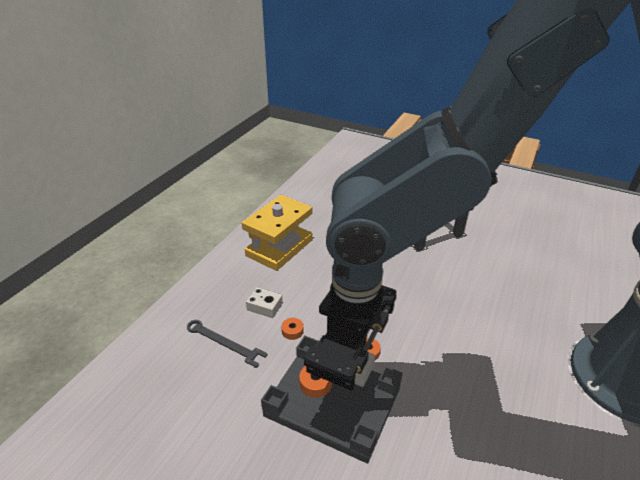

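The retainer hangs square at (320,290) in the wrist view, short of the disc at (327,147), and the deck below is clear. I'll shift and descend slowly.

>>> step_arm:
  steps:
    - [0.8, 0, 0.37, 0.3, 0, 0, 0]
    - [0.8, 0, 0, 0.6, 0, 0, 0]
    - [0.8, 0, 0, 0.6, 0, 0, 0]
    - [0.8, 0, 0, 0.6, 0, 0, 0]
    - [0.8, 0, 0, 0.5, 0, 0, 0]
    - [0.8, 0, 0, 0.3, 0, 0, 0]
    - [0.8, 0, 0, 0.2, 0, 0, 0]
    - [0.8, 0, 0, 0.1, 0, 0, 0]
    - [0.8, 0, 0, 0, 0, 0, 0]
    - [0.8, 0, 0, 0, 0, 0, 0]

```text
time: 8.3
position: [0.4499, 0.3, 0.2152]
tool_rot: [0.709, -0.705, 0.0, -0.0]
ft_force: [-0.2, -0.7, -4.9]
grip_width: 0.0498
```

```bash
python3 plan.py .450 .300 .046 -89.6
```

```text
t 8.3 grasp [0.45   0.3    0.0512] phi -89.72 tilt 0.06 F [-0.2 -0.7 -4.9] w 0.0498
shares now-axes [0.   0.   0.21] rz -0.01
shares final-axes [0.   0.   0.21]
```

>>> step_arm:
  steps:
    - [0.8, 0, 0, 0.04, 0, 0, 0]
    - [0.8, 0, 0, 0.04, 0, 0, 0]
    - [0.8, 0, 0, 0.04, 0, 0, 0]
    - [0.8, 0, 0, 0.04, 0, 0, 0]
    - [0.8, 0, 0, 0.02, 0, 0, 0]
    - [0.8, 0, 0, 0, 0, 0, 0]
    - [0.8, 0, 0, 0, 0, 0, 0]
    - [0.8, 0, 0, 0, 0, 0, 0]
    - [0.8, 0, 0, 0, 0, 0, 0]
    - [0.8, 0, 0, 0, 0, 0, 0]

```text
time: 9.3
position: [0.4497, 0.2999, 0.2103]
tool_rot: [0.709, -0.705, 0.0, -0.0]
ft_force: [0.4, 0.0, -5.2]
grip_width: 0.0502
```

>>> step_arm:
  steps:
    - [0.8, 0, 0, 0.03, 0, 0, 0]
    - [0.8, 0, 0, 0.03, 0, 0, 0]
    - [0.8, 0, 0, 0.03, 0, 0, 0]
    - [0.8, 0, 0, 0, 0, 0, 0]
    - [0.8, 0, 0, 0, 0, 0, 0]
    - [0.8, 0, 0, 0, 0, 0, 0]
    - [0.8, 0, 0, 0, 0, 0, 0]
    - [0.8, 0, 0, 0, 0, 0, 0]
    - [0.8, 0, 0, 0, 0, 0, 0]
    - [0.8, 0, 0, 0, 0, 0, 0]

```text
time: 10.3
position: [0.4496, 0.2999, 0.2089]
tool_rot: [0.709, -0.705, 0.0, -0.0]
ft_force: [-1.7, -1.7, 5.9]
grip_width: 0.0498
```

Contact: the force went from −5.2 to +5.9 N. I'll release and rise.

>>> step_arm:
  steps:
    - [0.1, 0, 0, 0, 0, 0, 0]
    - [-0.4, 0, 0, 0, 0, 0, 0]
    - [-0.6, 0, 0, 0, 0, 0, 0]
    - [-0.6, 0, 0, 0, 0, 0, 0]
    - [-0.6, 0, 0, -0.2, 0, 0, 0]
    - [-0.6, 0, 0, -0.8, 0, 0, 0]
    - [-0.6, 0, 0, -1, 0, 0, 0]
    - [-0.6, 0, 0, -1, 0, 0, 0]
    - [-0.6, 0, 0, -1, 0, 0, 0]
    - [-0.6, 0, 0, -1, 0, 0, 0]

```text
time: 11.3
position: [0.4495, 0.2998, 0.3342]
tool_rot: [0.709, -0.705, 0.0, -0.0]
ft_force: [0.2, -0.3, 0.3]
grip_width: 0.0697
```

```bash
python3 plan.py .5134 -.299 .28 -37
python3 - <<'E'
from h import *
snap('wrist','w3');snap('side','s3')
E
```

```text
t 11.3 grasp [0.4496 0.2998 0.1702] phi -89.72 tilt 0.01 F [ 0.2 -0.3  0.3] w 0.0697
shares now-axes [23.96 -2.44 -4.39] rz -6.59
shares final-axes [16.45 17.59 -4.39]
```

View pics/s3.png

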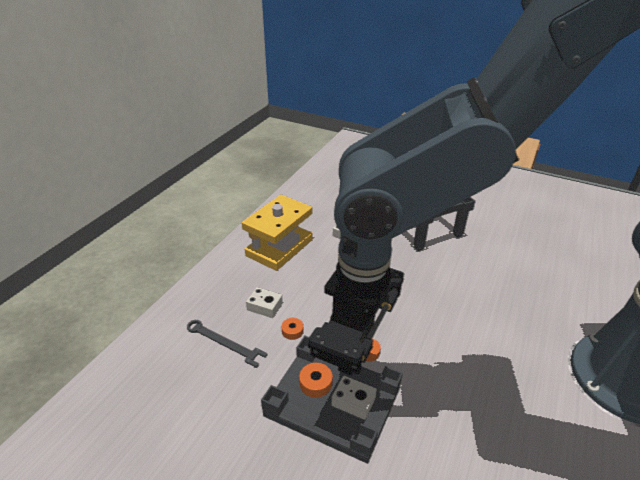

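The retainer lies flat at (355,398) beside the disc at (316,379). Now to the post frame.

>>> step_arm:
  steps:
    - [-1, 0, 0, -0.6, 0, 0, -0.94]
    - [-1, 0, 0, -0.6, 0, 0, -0.94]
    - [-1, 0, 0, -0.6, 0, 0, -0.94]
    - [-1, 0, 0, -0.6, 0, 0, -0.94]
    - [-1, 0, 0, -0.6, 0, 0, -0.94]
    - [-1, 0, 0, -0.6, 0, 0, -0.94]
    - [-1, 0, 0, -0.6, 0, 0, -0.94]
    - [-1, 0.9, 0.95, 0, 0, 0, 0]
    - [-1, 0.9, 0.95, 0, 0, 0, 0]
    - [-1, 0.9, 0.95, 0, 0, 0, 0]

```text
time: 12.4
position: [0.4602, 0.2015, 0.4372]
tool_rot: [0.948, -0.317, -0.001, 0.0]
ft_force: [0.1, 0.1, -0.6]
grip_width: 0.0873
```

>>> step_arm:
  steps:
    - [-1, 0.9, 0.97, 0, 0, 0, 0]
    - [-1, 0.9, 0.97, 0, 0, 0, 0]
    - [-1, 0.9, 0.97, 0, 0, 0, 0]
    - [-1, 0.9, 0.97, 0, 0, 0, 0]
    - [-1, 0.9, 0.97, 0, 0, 0, 0]
    - [-1, 0.9, 0.97, 0, 0, 0, 0]
    - [-1, 0.9, 0.97, 0, 0, 0, 0]
    - [-1, 0.9, 0.97, 0, 0, 0, 0]
    - [-1, 0.9, 0.97, 0, 0, 0, 0]
    - [-1, 0.9, 0.97, 0, 0, 0, 0]

```text
time: 13.4
position: [0.4936, -0.1281, 0.437]
tool_rot: [0.948, -0.318, -0.001, -0.0]
ft_force: [-0.5, -0.4, 0.2]
grip_width: 0.087
```

```bash
python3 plan.py .5134 -.299 .22 -37
python3 - <<'E'
from h import *
snap('top','t3'); z=load('t3');W=world(z)
def ra(m): 
    P=W[m]; return m.sum(),cv2.minAreaRect(P[:,:2].astype(np.float32)*1000),np.median(P[:,2])
b=(abs(W[...,0]-.488)<.12)&(abs(W[...,1]-.30)<.1)
print('sock',ra(b&(W[...,2]>.040)&(W[...,2]<.06)))
s=(abs(W[...,0]-.45)<.045)&(abs(W[...,1]-.3)<.04)
hsv=cv2.cvtColor(z['im'],cv2.COLOR_RGB2HSV); o=(hsv[...,1]>150)&(hsv[...,2]>100)
print('ret',ra(s&(W[...,2]>.045)&(W[...,2]<.06)&~o))
print('disc',ra(b&o&(W[...,2]>.035)))
for x in(.571,.405):
  for y in(.363,.237):
    m=(abs(W[...,0]-x)<.022)&(abs(W[...,1]-y)<.022)&(W[...,2]>.04); r=ra(m); print(r)
E
```

```text
t 13.4 grasp [ 0.4934 -0.128   0.273 ] phi -37.09 tilt 0.1 F [-0.5 -0.4  0.2] w 0.087
shares now-axes [4.77 4.97 2.11] rz -0.01
shares final-axes [4.76 4.98 2.12]
sock (np.int64(1511), ((487.4107666015625, 300.2611083984375), (199.8177947998047, 160.7976531982422), 0.37064871191978455), np.float64(0.04975466078912755))
ret (np.int64(602), ((450.50286865234375, 298.1044921875), (63.28964614868164, 51.85157775878906), 0.32558706402778625), np.float64(0.052335651752181335))
disc (np.int64(406), ((526.6961669921875, 294.7632751464844), (56.6037712097168, 56.55200958251953), 89.22003936767578), np.float64(0.04799577637539712))
(np.int64(90), ((570.2443237304688, 363.0880432128906), (33.26388168334961, 34.20762634277344), 0.17322689294815063), np.float64(0.04868395229710065))
(np.int64(78), ((571.3090209960938, 237.46597290039062), (33.3863525390625, 33.514984130859375), 1.3396599292755127), np.float64(0.048746475797333585))
(np.int64(107), ((404.6732177734375, 362.39422607421875), (35.49766159057617, 35.083431243896484), 89.7176513671875), np.float64(0.04815390399510461))
(np.int64(107), ((405.7275085449219, 237.074951171875), (34.37663650512695, 35.52442169189453), 0.2616620659828186), np.float64(0.049149706377060974))
```

View pics/t3.png

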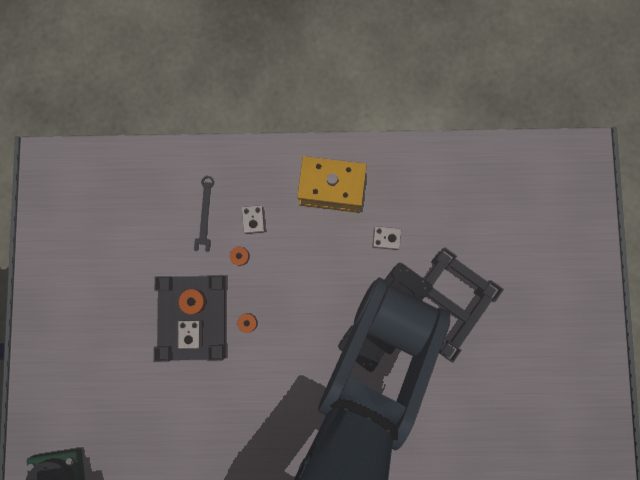

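Retainer at (0.4505, 0.298) on the deck, base frame unmoved. I'll continue over the grip bar.

>>> step_arm:
  steps:
    - [-1, 0.9, 0.95, 0.4, 0, 0, 0]
    - [-1, 0.9, 0.95, 0.4, 0, 0, 0]
    - [-1, 0.9, 0.95, 0.4, 0, 0, 0]
    - [-1, 0.9, 0.95, 0.4, 0, 0, 0]
    - [-1, 0.9, 0.95, 0.4, 0, 0, 0]
    - [-1, 0.26, 0.23, 0.4, 0, 0, 0]
    - [-1, 0, 0, 0.2, 0, 0, 0]
    - [-1, 0, 0, 0, 0, 0, 0]
    - [-1, 0, 0, 0, 0, 0, 0]
    - [-1, 0, 0, 0, 0, 0, 0]

```text
time: 14.45
position: [0.5139, -0.2966, 0.3736]
tool_rot: [0.948, -0.317, 0.0, -0.0]
ft_force: [-0.4, 0.6, 0.4]
grip_width: 0.0874
```

```bash
python3 plan.py .5134 -.299 .108 -37
python3 - <<'E'
from h import *
snap('wrist','w4'); z=load('w4');W=world(z)
c=np.array([.5134,-.299]); f=np.radians(-37); ex=np.array([np.cos(f),np.sin(f)]); ey=np.array([-ex[1],ex[0]])
L=np.stack([(W[...,:2]-c)@ex,(W[...,:2]-c)@ey],-1)
m=(W[...,2]>.105)&(W[...,2]<.125)
bar=m&(abs(L[...,0])<.03)&(abs(L[...,1])<.045)
print(bar.sum(),np.median(W[bar][:,2]) if bar.any() else 0)
if bar.any():
    P=L[bar]; print(P.min(0),P.max(0)); print(cv2.minAreaRect(P.astype(np.float32)*1000))
m2=m&(abs(L[...,0])<.12)&(abs(L[...,1])<.12)
P=L[m2];print(m2.sum(),P.min(0),P.max(0),cv2.minAreaRect(P.astype(np.float32)*1000))
E
```

```text
t 14.45 grasp [ 0.514  -0.2966  0.2096] phi -36.99 tilt 0.03 F [-0.4  0.6  0.4] w 0.0874
shares now-axes [0.04 0.09 4.06] rz 0.0
shares final-axes [0.04 0.09 4.06]
3311 0.1150908834414584
[-0.01105008 -0.03905974] [0.00893095 0.04499003]
((-1.078317642211914, 2.9604949951171875), (19.944591522216797, 84.05929565429688), 0.05398140102624893)
20621 [-0.10151403 -0.08067578] [0.0995205  0.08014514] ((-1.0000228881835938, -0.26165771484375), (160.8204345703125, 201.03428649902344), 89.99700927734375)
```

View pics/w4.png

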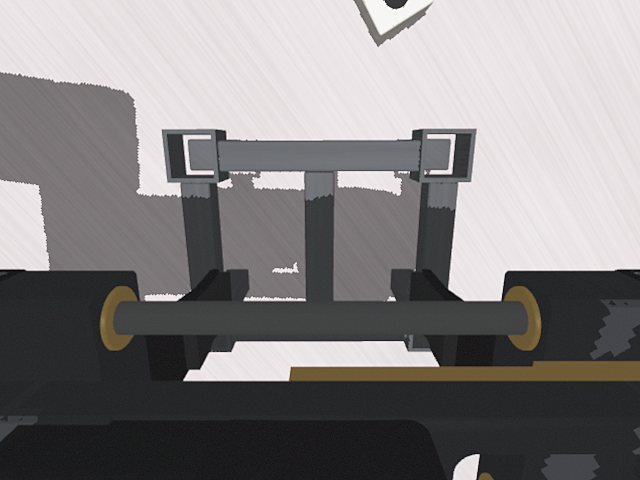

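The wrist view shows the bar running vertically at about u=320 and the frame corners at (195,155) and (445,155). The frame centre is (0.5124, −0.2986) and its axis is at −37.0°. I'll descend and grip.

>>> step_arm:
  steps:
    - [-1, 0, 0.1, 0.6, 0, 0, 0]
    - [-1, 0, 0, 0.8, 0, 0, 0]
    - [-1, 0, 0, 0.8, 0, 0, 0]
    - [-1, 0, 0, 0.8, 0, 0, 0]
    - [-1, 0, 0, 0.8, 0, 0, 0]
    - [-1, 0, 0, 0.4, 0, 0, 0]
    - [-1, 0, 0, 0, 0, 0, 0]
    - [1, 0, 0, 0, 0, 0, 0]
    - [1, 0, 0, 0, 0, 0, 0]
    - [1, 0, 0, 0, 0, 0, 0]
  squeeze: 50

```text
time: 15.5
position: [0.5126, -0.3001, 0.2691]
tool_rot: [0.948, -0.318, 0.001, 0.0]
ft_force: [0.2, -0.3, -0.4]
grip_width: 0.0706
```

>>> step_arm:
  steps:
    - [1, 0, 0, 0, 0, 0, 0]
    - [1, 0, 0, 0, 0, 0, 0]
    - [1, 0, 0, 0, 0, 0, 0]
    - [1, 0, 0, 0, 0, 0, 0]
    - [1, 0, 0, 0, 0, 0, 0]
    - [1, 0, 0, 0, 0, 0, 0]
    - [1, 0, 0, 0, 0, 0, 0]
    - [1, 0, 0, 0, 0, 0, 0]
    - [1, 0, 0, 0, 0, 0, 0]
    - [1, 0, 0, 0, 0, 0, 0]

```text
time: 16.5
position: [0.5118, -0.2995, 0.2679]
tool_rot: [0.948, -0.318, -0.001, -0.0]
ft_force: [-2.9, 2.6, 2.8]
grip_width: 0.0196
```

```bash
python3 plan.py .5124 -.2986 .104 -37
```

```text
t 16.5 grasp [ 0.5115 -0.2993  0.1039] phi -37.06 tilt 0.12 F [-2.9  2.6  2.8] w 0.0196
shares now-axes [ 0.01 -0.04 -0.01] rz -0.01
shares final-axes [ 0.01 -0.04 -0.01]
```

Gripped at 19.6 mm. I'll lift.

>>> step_arm:
  steps:
    - [1, 0, 0, -0.2, 0, 0, 0]
    - [1, 0, 0, -0.4, 0, 0, 0]
    - [1, 0, 0, -0.6, 0, 0, 0]
    - [1, 0, 0, -0.7, 0, 0, 0]
    - [1, 0, 0, -0.8, 0, 0, 0]
    - [1, 0, 0, -0.8, 0, 0, 0]
    - [1, 0, 0, -0.8, 0, 0, 0]
    - [1, 0, 0, -0.7, 0, 0, 0]
    - [1, 0, 0, -0.5, 0, 0, 0]
    - [1, 0, 0, -0.2, 0, 0, 0]

```text
time: 17.5
position: [0.5125, -0.2999, 0.4118]
tool_rot: [0.948, -0.318, 0.001, 0.0]
ft_force: [-0.1, -1.3, -7.8]
grip_width: 0.0196
```

```bash
python3 plan.py .488 .3003 .25 .35
```

```text
t 17.5 grasp [ 0.5128 -0.3002  0.2478] phi -37.08 tilt 0.14 F [-0.1 -1.3 -7.8] w 0.0196
shares now-axes [-15.27 -18.57  -0.13] rz -4.68
shares final-axes [ -0.84 -24.03  -0.09]
```

>>> step_arm:
  steps:
    - [1, 0, 0, 0, 0, 0, -0.4]
    - [1, 0, 0, 0, 0, 0, -0.6]
    - [1, 0, 0, 0, 0, 0, -0.8]
    - [1, 0, 0, 0, 0, 0, -0.8]
    - [1, 0, 0, 0, 0, 0, -0.8]
    - [1, 0, 0, 0, 0, 0, -0.8]
    - [1, 0, -0.2, 0, 0, 0, -0.48]
    - [1, 0, -0.5, 0, 0, 0, 0]
    - [1, 0, -0.8, 0, 0, 0, 0]
    - [1, 0, -0.9, 0, 0, 0, 0]

```text
time: 18.5
position: [0.5119, -0.2382, 0.4099]
tool_rot: [1.0, 0.002, -0.0, -0.001]
ft_force: [-0.0, 1.1, -8.0]
grip_width: 0.0194
```

>>> step_arm:
  steps:
    - [1, 0, -0.9, 0, 0, 0, 0]
    - [1, 0, -0.9, 0, 0, 0, 0]
    - [1, 0, -0.9, 0, 0, 0, 0]
    - [1, 0, -0.9, 0, 0, 0, 0]
    - [1, 0, -0.9, 0, 0, 0, 0]
    - [1, 0, -0.9, 0, 0, 0, 0]
    - [1, 0, -0.9, 0, 0, 0, 0]
    - [1, 0, -0.9, 0, 0, 0, 0]
    - [1, 0, -0.9, 0, 0, 0, 0]
    - [1, 0, -0.9, 0, 0, 0, 0]

```text
time: 19.5
position: [0.5097, -0.0124, 0.4105]
tool_rot: [1.0, 0.003, -0.0, -0.0]
ft_force: [0.5, 0.8, -8.8]
grip_width: 0.0197
```

>>> step_arm:
  steps:
    - [1, 0, -0.9, 0, 0, 0, 0]
    - [1, 0, -0.9, 0, 0, 0, 0]
    - [1, 0, -0.9, 0, 0, 0, 0]
    - [1, 0, -0.9, 0, 0, 0, 0]
    - [1, 0, -0.9, 0, 0, 0, 0]
    - [1, 0, -0.9, 0, 0, 0, 0]
    - [1, 0, -0.9, 0, 0, 0, 0]
    - [1, 0, -0.7, 0, 0, 0, 0]
    - [1, 0, -0.5, 0, 0, 0, 0]
    - [1, 0, -0.3, 0, 0, 0, 0]

```text
time: 20.5
position: [0.5085, 0.1817, 0.4104]
tool_rot: [1.0, 0.004, -0.0, -0.0]
ft_force: [-0.0, -0.4, -8.2]
grip_width: 0.0196
```

```bash
python3 plan.py .488 .3003 .25 .35
```

```text
t 20.5 grasp [0.5084 0.1818 0.2464] phi 0.43 tilt 0.05 F [-0.  -0.4 -8.2] w 0.0196
shares now-axes [-0.78 -4.75 -0.14] rz 0.01
shares final-axes [-0.79 -4.75 -0.14]
```

>>> step_arm:
  steps:
    - [1, -0.1, -0.5, 0, 0, 0, 0]
    - [1, -0.1, -0.8, 0, 0, 0, 0]
    - [1, -0.2, -0.9, 0, 0, 0, 0]
    - [1, -0.2, -0.9, 0, 0, 0, 0]
    - [1, -0.18, -0.8, 0, 0, 0, 0]
    - [1, 0, -0.5, 0, 0, 0, 0]
    - [1, 0, -0.3, 0, 0, 0, 0]
    - [1, 0, -0.05, 0, 0, 0, 0]
    - [1, 0, 0, 0, 0, 0, 0]
    - [1, 0, 0, 0, 0, 0, 0]

```text
time: 21.5
position: [0.4895, 0.298, 0.4104]
tool_rot: [1.0, 0.003, -0.0, 0.0]
ft_force: [0.7, 0.3, -7.2]
grip_width: 0.0194
```

```bash
python3 plan.py .488 .3003 .25 .35
python3 - <<'E'
from h import *
for n in ['wrist','top','side']: snap(n,n[0]+'5')
c=np.array([.488,.3003]); f=np.radians(.35); ex=np.array([np.cos(f),np.sin(f)]); ey=np.array([-ex[1],ex[0]])
for tag in ['t5','w5']:
    z=load(tag);W=world(z)
    L=np.stack([(W[...,:2]-c)@ex,(W[...,:2]-c)@ey],-1)
    near=(abs(L)<.13).all(-1)
    m=near&(W[...,2]>.245)&(W[...,2]<.272)
    if tag=='t5': m&=(abs(L[...,0])>.06)|(abs(L[...,1])>.1)
    P=L[m]; print(tag,m.sum(), cv2.minAreaRect(P.astype(np.float32)*1000) if len(P) else '')
    for sx in(-1,1):
      for sy in(-1,1):
        k=m&(abs(L[...,0]-sx*.083)<.03)&(abs(L[...,1]-sy*.063)<.03)
        if k.sum()>20: print(sx,sy,k.sum(),cv2.minAreaRect(L[k].astype(np.float32)*1000),np.percentile(W[k][:,2],90).round(4))
    k=near&(W[...,2]>.03)&(W[...,2]<.06)&(abs(abs(L[...,0])-.083)<.025)&(abs(abs(L[...,1])-.063)<.025)
    print('base socks seen',k.sum(),(L[k].min(0),L[k].max(0)) if k.sum() else '')
E
```

```text
t 21.5 grasp [0.4895 0.2979 0.2464] phi 0.31 tilt 0.05 F [ 0.7  0.3 -7.2] w 0.0194
shares now-axes [-0.06 -0.1  -0.14] rz -0.0
shares final-axes [-0.06 -0.1  -0.14]
t5 812 ((2.0251388549804688, -2.6104888916015625), (162.9619903564453, 198.51551818847656), 89.72209167480469)
-1 -1 272 ((-78.83495330810547, -58.522911071777344), (50.288536071777344, 37.064483642578125), 89.23358154296875) 0.2604
-1 1 98 ((-78.5008316040039, 69.81053161621094), (19.117101669311523, 36.65797424316406), 89.22801971435547) 0.2598
1 -1 276 ((80.95038604736328, -58.0185432434082), (49.73994827270508, 40.077632904052734), 89.64765167236328) 0.2603
1 1 90 ((84.77950286865234, 66.66390228271484), (36.64426803588867, 23.010391235351562), 11.405932426452637) 0.2609
base socks seen 243 (array([-0.10014008, -0.08034953]), array([0.09928414, 0.07922079]))
w5 55141 ((1.501129150390625, -1.6298828125), (161.03111267089844, 201.5667724609375), 89.96773529052734)
-1 1 9856 ((-76.12806701660156, 55.833473205566406), (46.2532844543457, 45.679752349853516), 0.10423415899276733) 0.2597
1 -1 858 ((92.4710922241211, -75.74911499023438), (19.555601119995117, 13.018388748168945), 4.015627861022949) 0.2603
1 1 10546 ((77.61492919921875, 55.91124725341797), (45.8079833984375, 49.28178787231445), 89.80728912353516) 0.2601
base socks seen 1205 (array([-0.10056373, -0.06413397]), array([0.09987336, 0.08176154]))
```

View pics/w5.png

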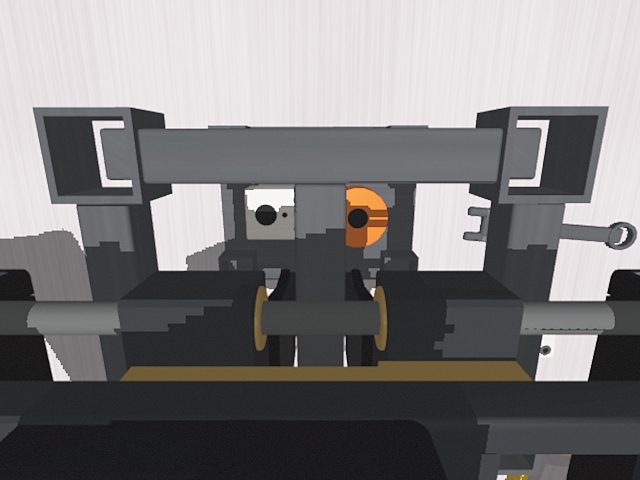

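View pics/s5.png

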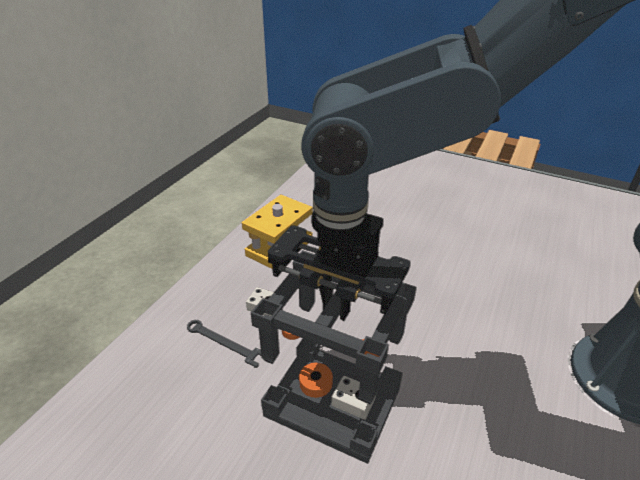

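View pics/t5.png

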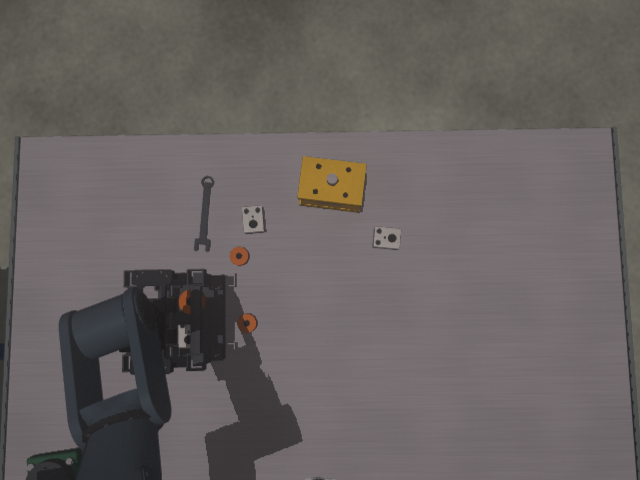

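The frame hangs level, 1.5 mm off in x and −1.6 mm in y. I'll correct that, lower it to just above the mouths and check again.

>>> step_arm:
  steps:
    - [1, -0.06, -0.07, 0.2, 0, 0, 0]
    - [1, 0, 0, 0.4, 0, 0, 0]
    - [1, 0, 0, 0.5, 0, 0, 0]
    - [1, 0, 0, 0.6, 0, 0, 0]
    - [1, 0, 0, 0.6, 0, 0, 0]
    - [1, 0, 0, 0.5, 0, 0, 0]
    - [1, 0, 0, 0.4, 0, 0, 0]
    - [1, 0, 0, 0.2, 0, 0, 0]
    - [1, 0, 0, 0, 0, 0, 0]
    - [1, 0, 0, 0, 0, 0, 0]

```text
time: 22.65
position: [0.4881, 0.3006, 0.3258]
tool_rot: [1.0, 0.003, 0.0, -0.0]
ft_force: [0.3, 0.5, -7.9]
grip_width: 0.0193
```

```bash
python3 plan.py .488 .299 .128 .35
python3 - <<'E'
from h import *
for n in ['wrist','top','side']: snap(n,n[0]+'6')
c=np.array([.488,.3003]); f=np.radians(.35); ex=np.array([np.cos(f),np.sin(f)]); ey=np.array([-ex[1],ex[0]])
for tag in ['t6','w6']:
    z=load(tag);W=world(z)
    L=np.stack([(W[...,:2]-c)@ex,(W[...,:2]-c)@ey],-1)
    near=(abs(L)<.13).all(-1)
    m=near&(W[...,2]>.155)&(W[...,2]<.19)
    if tag=='t6': m&=(abs(L[...,0])>.06)
    P=L[m]; print(tag,m.sum(), cv2.minAreaRect(P.astype(np.float32)*1000) if len(P) else '',np.percentile(W[m][:,2],[5,50,95]))
    k=near&(W[...,2]>.03)&(W[...,2]<.06)&(abs(abs(L[...,0])-.083)<.025)&(abs(abs(L[...,1])-.063)<.025)
    print('base socks seen',k.sum(),(L[k].min(0),L[k].max(0)) if k.sum() else '')
im=load('s6')['im'][280:480,230:430,::-1]; cv2.imwrite('pics/s6c.png',cv2.resize(im,None,fx=3,fy=3,interpolation=cv2.INTER_CUBIC))
E
```

```text
t 22.65 grasp [0.4882 0.3007 0.1618] phi 0.36 tilt 0.06 F [ 0.3  0.5 -7.9] w 0.0193
shares now-axes [-0.01  0.07  1.35] rz 0.0
shares final-axes [-0.01  0.07  1.35]
t6 766 ((1.1090621948242188, 0.9089584350585938), (200.1685791015625, 162.40907287597656), 0.11715403199195862) [0.15793043 0.17205309 0.17669082]
base socks seen 168 (array([-0.09984826, -0.08052912]), array([0.09929275, 0.0797002 ]))
w6 58011 ((0.102325439453125, 1.2399063110351562), (161.0032958984375, 202.13087463378906), 89.94264221191406) [0.16060538 0.17298579 0.17530608]
base socks seen 442 (array([-0.10050006,  0.07916759]), array([0.09887748, 0.0817026 ]))
```

View pics/s6c.png

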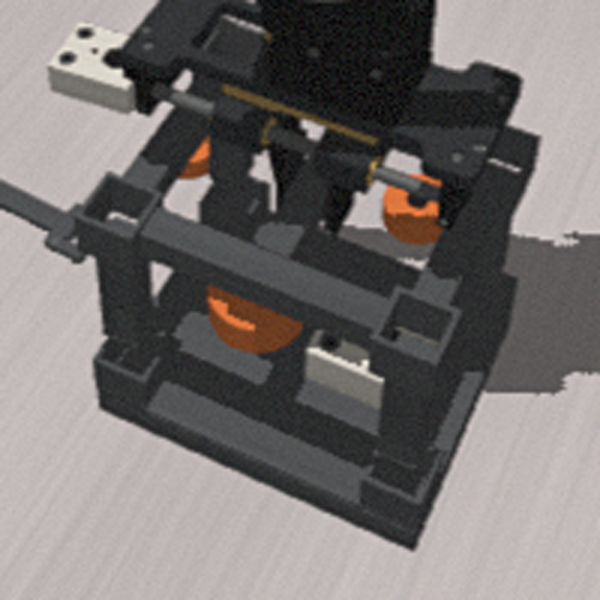

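The feet sit just above the mouths, centred to about 1 mm. I'll correct y by 1 mm and lower slowly.

>>> step_arm:
  steps:
    - [1, 0, 0.045, 0.1, 0, 0, 0]
    - [1, 0, 0, 0.12, 0, 0, 0]
    - [1, 0, 0, 0.12, 0, 0, 0]
    - [1, 0, 0, 0.12, 0, 0, 0]
    - [1, 0, 0, 0.12, 0, 0, 0]
    - [1, 0, 0, 0.12, 0, 0, 0]
    - [1, 0, 0, 0.1, 0, 0, 0]
    - [1, 0, 0, 0.1, 0, 0, 0]
    - [1, 0, 0, 0, 0, 0, 0]
    - [1, 0, 0, 0, 0, 0, 0]

```text
time: 23.8
position: [0.4878, 0.2994, 0.3029]
tool_rot: [1.0, 0.003, -0.0, -0.0]
ft_force: [0.6, -0.0, -7.7]
grip_width: 0.0193
```

```bash
python3 plan.py .488 .2993 .128 .35
```

```text
t 23.8 grasp [0.4878 0.2994 0.1389] phi 0.36 tilt 0.01 F [ 0.6 -0.  -7.7] w 0.0193
shares now-axes [0.01 0.   0.44] rz 0.0
shares final-axes [0.01 0.   0.44]
```

No side force, so the posts are entering freely. 11 mm remain.

>>> step_arm:
  steps:
    - [1, 0, 0, 0.06, 0, 0, 0]
    - [1, 0, 0, 0.06, 0, 0, 0]
    - [1, 0, 0, 0.06, 0, 0, 0]
    - [1, 0, 0, 0.06, 0, 0, 0]
    - [1, 0, 0, 0.05, 0, 0, 0]
    - [1, 0, 0, 0.04, 0, 0, 0]
    - [1, 0, 0, 0.03, 0, 0, 0]
    - [1, 0, 0, 0, 0, 0, 0]
    - [1, 0, 0, 0, 0, 0, 0]
    - [1, 0, 0, 0, 0, 0, 0]

```text
time: 24.8
position: [0.4879, 0.2993, 0.2941]
tool_rot: [1.0, 0.003, 0.0, -0.0]
ft_force: [0.7, -1.3, -8.2]
grip_width: 0.0197
```

>>> step_arm:
  steps:
    - [1, 0, 0, 0.03, 0, 0, 0]
    - [1, 0, 0, 0.03, 0, 0, 0]
    - [1, 0, 0, 0.03, 0, 0, 0]
    - [1, 0, 0, 0, 0, 0, 0]
    - [1, 0, 0, 0, 0, 0, 0]
    - [1, 0, 0, 0, 0, 0, 0]
    - [1, 0, 0, 0, 0, 0, 0]
    - [1, 0, 0, 0, 0, 0, 0]
    - [1, 0, 0, 0, 0, 0, 0]
    - [1, 0, 0, 0, 0, 0, 0]

```text
time: 25.8
position: [0.4879, 0.2993, 0.2919]
tool_rot: [1.0, 0.003, 0.0, -0.0]
ft_force: [0.4, -0.5, -5.7]
grip_width: 0.0195
```

>>> step_arm:
  steps:
    - [1, 0, 0, 0.02, 0, 0, 0]
    - [1, 0, 0, 0.02, 0, 0, 0]
    - [1, 0, 0, 0, 0, 0, 0]
    - [1, 0, 0, 0, 0, 0, 0]
    - [1, 0, 0, 0, 0, 0, 0]
    - [1, 0, 0, 0, 0, 0, 0]
    - [1, 0, 0, 0, 0, 0, 0]
    - [1, 0, 0, 0, 0, 0, 0]
    - [1, 0, 0, 0, 0, 0, 0]
    - [1, 0, 0, 0, 0, 0, 0]

```text
time: 26.8
position: [0.4879, 0.2993, 0.2918]
tool_rot: [1.0, 0.003, 0.0, -0.0]
ft_force: [-1.3, -2.2, 6.2]
grip_width: 0.0197
```

Run:
```python
from h import *
for n in ['wrist','side']: snap(n,n[0]+'7')
c=np.array([.488,.3003]); f=np.radians(.35); ex=np.array([np.cos(f),np.sin(f)]); ey=np.array([-ex[1],ex[0]])
z=load('w7');W=world(z)
L=np.stack([(W[...,:2]-c)@ex,(W[...,:2]-c)@ey],-1)
m=(abs(L)<.13).all(-1)&(W[...,2]>.12)&(W[...,2]<.15)
print(cv2.minAreaRect(L[m].astype(np.float32)*1000),np.percentile(W[m][:,2],[50,95,99]))
im=load('s7')['im'][280:480,230:430,::-1]; cv2.imwrite('pics/s7c.png',cv2.resize(im,None,fx=3,fy=3,interpolation=cv2.INTER_CUBIC))
```

```text
((0.18341064453125, -0.05374908447265625), (161.21383666992188, 201.93873596191406), 89.86466979980469) [0.13904423 0.14129621 0.14211086]
```

View pics/s7c.png

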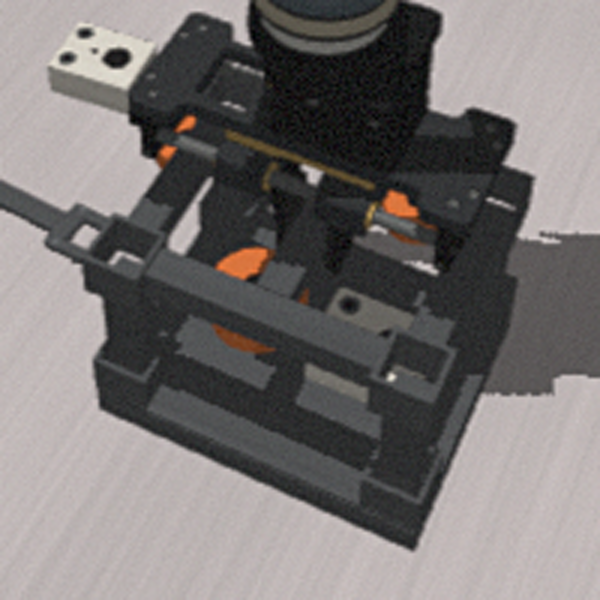

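Home: contact at +6 N, frame top at 0.140–0.141 m (0.140 expected), centred within 0.2 mm. In the crop the posts are seated in the sockets. I'll release and rise.

>>> step_arm:
  steps:
    - [0.2, 0, 0, 0, 0, 0, 0]
    - [-0.2, 0, 0, 0, 0, 0, 0]
    - [-0.2, 0, 0, 0, 0, 0, 0]
    - [-0.2, 0, 0, 0, 0, 0, 0]
    - [-0.2, 0, 0, 0, 0, 0, 0]
    - [-0.2, 0, 0, 0, 0, 0, 0]
    - [-0.2, 0, 0, -0.2, 0, 0, 0]
    - [-0.2, 0, 0, -0.6, 0, 0, 0]
    - [-0.2, 0, 0, -1, 0, 0, 0]
    - [-0.2, 0, 0, -1, 0, 0, 0]

```text
time: 27.9
position: [0.4877, 0.2993, 0.3614]
tool_rot: [1.0, 0.003, -0.0, 0.0]
ft_force: [0.6, -0.8, 0.7]
grip_width: 0.0517
```

>>> step_arm:
  steps:
    - [-0.2, 0, 0, -1, 0, 0, 0]
    - [-0.2, 0, 0, -1, 0, 0, 0]
    - [-0.2, 0, 1, -0.5, 0, 0, 0]
    - [-0.2, 0, 1, 0, 0, 0, 0]
    - [-0.2, 0, 1, 0, 0, 0, 0]
    - [-0.2, 0, 1, 0, 0, 0, 0]
    - [-0.2, 0, 1, 0, 0, 0, 0]
    - [-0.2, 0, 1, 0, 0, 0, 0]
    - [-0.2, 0, 1, 0, 0, 0, 0]
    - [-0.2, 0, 1, 0, 0, 0, 0]

```text
time: 28.9
position: [0.4889, 0.0984, 0.4237]
tool_rot: [1.0, 0.003, 0.0, -0.0]
ft_force: [-0.1, 0.0, -0.2]
grip_width: 0.0522
```

>>> step_arm:
  steps:
    - [-0.2, 0, 1, 0, 0, 0, 0]
    - [-0.2, 0, 1, 0, 0, 0, 0]
    - [-0.2, 0, 1, 0, 0, 0, 0]
    - [-0.2, 0, 1, 0, 0, 0, 0]
    - [-0.2, 0, 1, 0, 0, 0, 0]
    - [-0.2, 0, 0.5, 0, 0, 0, 0]
    - [-0.2, 0, 0, 0, 0, 0, 0]
    - [-0.2, 0, 0, 0, 0, 0, 0]
    - [-0.2, 0, 0, 0, 0, 0, 0]
    - [-0.2, 0, 0, 0, 0, 0, 0]

```text
time: 29.9
position: [0.4898, -0.0372, 0.4232]
tool_rot: [1.0, 0.004, -0.0, -0.0]
ft_force: [0.1, 0.9, -0.4]
grip_width: 0.0521
```

Run:
```python
from h import *
for n in ['top','side']: snap(n,n[0]+'8')
c=np.array([.488,.3003]); f=np.radians(.35); ex=np.array([np.cos(f),np.sin(f)]); ey=np.array([-ex[1],ex[0]])
z=load('t8');W=world(z)
L=np.stack([(W[...,:2]-c)@ex,(W[...,:2]-c)@ey],-1)
near=(abs(L)<.13).all(-1)
m=near&(W[...,2]>.12)&(W[...,2]<.16)
print('frame',cv2.minAreaRect(L[m].astype(np.float32)*1000),np.percentile(W[m][:,2],[5,50,95]))
for sx in(-1,1):
  for sy in(-1,1):
    k=m&(L[...,0]*sx>.06)&(L[...,1]*sy>.04); print(sx,sy,np.percentile(W[k][:,2],[50,90]).round(4))
A=np.c_[W[m][:,:2],np.ones(m.sum())]; print('tilt fit',np.linalg.lstsq(A,W[m][:,2],rcond=None)[0])
k=near&(W[...,2]>.044)&(W[...,2]<.058)&(abs(L[...,1])<.04); print('items',k.sum(),L[k].min(0),L[k].max(0),np.median(W[k][:,2]))
im=load('s8')['im'][200:480,190:470,::-1]; b=load('t8')['im'][230:390,120:280,::-1]
cv2.imwrite('pics/f8.png',np.hstack([cv2.resize(im,(400,400)),cv2.resize(b,(400,400))]))
```

```text
frame ((0.8293685913085938, -1.3126983642578125), (162.3527069091797, 200.31858825683594), 89.98844909667969) [0.12491991 0.13773712 0.14225181]
-1 -1 [0.1377 0.1423]
-1 1 [0.1376 0.1418]
1 -1 [0.1378 0.1419]
1 1 [0.137  0.1418]
tilt fit [4.86826104e-04 3.15118927e-05 1.36539952e-01]
items 1012 [-0.06922581 -0.03380059] [0.06697797 0.0241692 ] 0.05039262103894724
```

View pics/f8.png

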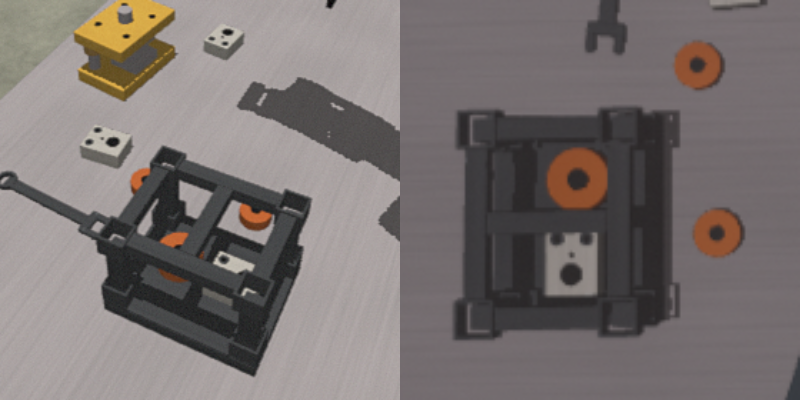

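The pictures show the frame level and seated in all four sockets, with the disc (578,178) and retainer (570,265) flat on the deck beneath it and the gripper clear. I'm handing in.

```bash
python3 -c "
from h import *
print(robot.hand_in())"
```

```text
the job is handed in; nothing more can be done
None
```

The job is done and handed in at about 30 s of the 58 s allowed; the hand-in gave no verdict. I laid the nearest retainer flat on the free end of the base frame's deck beside the large disc. I then lowered the post frame into the four sockets under contact control and let everything go.

**Post frame:** after release, all four corner tops read about 0.142 m by the top camera. The fitted tilt was under 0.001 rad, and the frame was centred within about 1.5 mm by the top camera. Before release, the wrist camera had put the centre within 0.2 mm and the top at 0.140–0.141 m (0.140 m is home). The gap between the two cameras is within the 2 mm calibration.

**Retainer and disc:** both lie flat on the deck, the retainer about 38 mm and the disc about 39 mm either side of the middle. I saw no contact between them.

**Bystanders:** the base frame had not moved when I measured it after placing the retainer, and the frame's final seated position agrees. The die set and wrench look unmoved in the pictures, but I did not measure them again at the end. No check failed.

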